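# Clamp a cast facade panel in the glue-up jig

### The job

In the wooden glue-up jig, push the pink facade panel along its guides with a fingertip until it sits fully home against both green stops. Then push the clamp's red-knobbed lever over its dead point, towards the panel, until it snaps into lock and the clamp's foot is down on the panel. Push only: do not lift the panel, leave everything else on the table undisturbed, and finish clear of it all.

Things in the scene. Friction and masses are not known exactly. Their poses are not given: they have to be found in the camera images.
- jig: Glue-up jig: brown wooden board fixed to the table, 15 mm thick, x -130 to +70, y -155 to +175 mm. Origin: at table height, under the centre of the panel when home; z up. +x runs along the guides from the open end near the robot to the stops; +y towards the clamp. Aluminium rails along x, inner faces at y = -67 and +67, tops 24 mm above the table, guide the panel with 2 mm play each side.
- stops (a point): Point midway between the faces of the two green stop blocks, at the height of the panel's middle (x +42, y 0, z 23 mm in the jig). The blocks stand at y -45 and +45 mm, 28 mm wide, tops 39 mm above the table; their faces look to the jig's -x.
- panel_centre (a point): Centre of the loose pink facade panel with dark windows: 84 (jig x) x 130 (jig y) x 16 mm, 0.2 kg, flat on the board (underside 15, top 31 mm above the table). Axes as the jig's. Starts 28 to 52 mm short of home; slides to +x when its near edge (42 mm before the centre) is pushed. Home when its far edge touches both stops: centre then at x 0 of the jig, y 0 within 2 mm.
- lever_pivot (a point): Centre of the clamp lever's hinge, in the steel toggle clamp at the jig's +y side (x +10, y +137, z 50 mm in the jig; axis along the jig's x). Clamp housing: x -20 to +47, y +92 to +158 mm, up to 60 mm above the table. While open, its arm with the rubber foot stands up at y +75 to +117, to about 135 mm above the table; it swings down onto the panel as the lever is pushed over.
- knob (a point): Centre of the red ball knob (26 mm across) on the end of the clamp's steel lever (12 mm thick), 100 mm from the hinge.
- lever (a joint): Lever angle, rad. At 0 it leans back 0.75 from upright towards the jig's +y; grows as the knob is pushed up and over towards -y; upright at 0.75. Starts at 0, its open stop; a spring resists, up to some 8 N at the smooth knob near 0.35, then less. Dead point about 0.7: released before it, the lever springs back to 0; past it, it snaps to its stop at 0.95 = locked, foot on the panel.
- weight: Bystander: brass weight, 32 mm across, 56 mm high, standing on the jig's board at its -y side. Origin: centre of its underside.
- tinlet: Bystander: small paint tin with orange label, 38 mm across, 40 mm high, standing on the jig's board at its -y side. Origin: centre of its underside.
- glue: Bystander: white glue bottle with red cap, 56 mm across, 150 mm high. Origin: centre of its underside.
- offcut: Bystander: grey facade piece with windows, 70 x 100 x 16 mm, lying flat. Origin: centre of its underside.
- spatula: Bystander: spatula lying flat. Origin: its underside, near its middle.
- tray: Bystander: empty blue open tray, 130 x 170 x 50 mm. Origin: centre of its underside.
- paint: Bystander: blue paint tin, 66 mm across, 80 mm high. Origin: centre of its underside.
Mind the look-alikes: they are no part of the job. What is shaped like the part that bears panel_centre but blue, turquoise or yellow is not meant.

How it is judged:
By the outcome, as a careful person would: the job done as asked, in the order asked, and still so for the second after the job is handed in, with the robot touching nothing.
It also fails if it takes over 48 s, if anything falls off the work surface, if the arm or the gripper's body presses on something with over 40 N, if the wrist force passes 120 N, or if a joint passes its speed limit or range.

### The arm

A 6-joint arm with a two-finger parallel gripper is mounted at the origin on the work surface. World frame = base frame: x ahead of the robot, y to its left, z up, the work surface at z = 0. Lengths are in m, angles in rad, forces in N, time in s.
With the tool pointing down it reaches from about 0.3 to 1 m from the base axis. Payload 5.1 kg.
Tool frame: the origin (TCP) lies at the centre of the arm's flange, where the gripper is bolted on; the fingertips stand 190 mm ahead of it and the grasp point (between the pads) lies 171 mm ahead of it; y points along the fingers, z is the direction in which the jaws open and shut, and the axes are right-handed (so a half turn about y gives the same grasp; the last joint's range is limited). The gripper opens to 95 mm and grips with 3 to 60 N. Pads are 20 mm wide; open, the fingers measure 119 mm over their backs; the gripper's body (75 mm by 180 mm) begins 59 mm behind the grasp point.
Start: joints at [-1.35, 0.124, 1.65, -0, 1.367, -0.083], TCP at [0.194, -0.62, 0.405] pointing down, gripper open.
Joint ranges: [-2.61, 2.61], [-1.02, 2.33], [0.03, 2.71], [-1.35, 4.49], [0.32, 2.68], [-2.91, 2.91]. Speed limits (rad/s): [2.57, 2.57, 3.14, 3.14, 3.14, 3.14].

### API

Orientations are given as a unit quaternion [x, y, z, w].
In Python, from plant import manip gives the robot as it stands. The module is installed in compiled form; this text tells all that it offers.
- The arm moves only by the tool arm_command, never from a script. Its argument "series" is a list that holds one entry, the list of rows, each a list of 7 numbers: the shift along the world's x, y, z in mm, then the turn, a rotation vector about the world's x, y, z in degrees, then the opening, from 0 (shut) to 1 (fully open). A call has exactly 8 rows; each row shifts and turns the pose as measured when the row begins; what a row does not reach is not made up. A row lasts 1/12 s, in which the tool goes at most 41.7 mm and 7.16 degrees, less where a joint would pass 70% of its speed; a pose out of reach is approached as far as the arm can. A call with a gripper value outside its range is refused whole. The fingers move at their own pace and stop on an object; "newtons" is the grip in N (left out, the last holds). Time passes only in rows, so rows that do not move let the fingers close, or fill a call up. It gives the time, the measured TCP pose, the force and the opening at its end, in the units of the state.
- manip.sense(): the state, without advancing time (a new reading comes with each control period).
- manip.capture(name): name is "side" or "top"; returns a dict with "image" (400x640x3 uint8, red, green, blue), "depth" (400x640 float32, m along the optical axis (not along the pixel's ray), 0 where there is no reading), "fov_y" (degrees; the focal length in pixels is half the picture's height over the tangent of half this angle, whatever the lens; pixels are square), "cx", "cy" (the principal point, pixels), "k1" (the pictures are not rectified: a ray, as slopes to the right and down, at radius r is drawn at 1 + k1 r^2 times it, then the intrinsics apply), "position" and "rotation" of the camera in the world. Camera axes: x right, y up, looking along -z (the intrinsics and any distortion apply to the point x, -y, -z); pixel columns grow to the right and rows downward; lengths in m; the calibration is good to about 2 mm. A picture is of the moment at which its call begins.
- manip.close_job(): hands the job in, once; it reports no verdict.
The state is a dict: "time": time; "joint_pos": joint angles; "qvel": joint speeds; "joint_torque": joint torques, N m; "tcp_pos": TCP position; "ee_rot": TCP orientation; "ft_force": force on the tool from outside, world axes, zero at the start; "wrist_torque": the same for the moment, N m; "finger_gap": finger opening in m.
Only numpy, scipy, OpenCV 4.12 (cv2) and the standard library are available. Lean on these libraries where they do the work, as an engineer would, in place of code of your own. Each camera call takes 0.05 s, during which the arm holds its last target. There are 200 camera calls.

## Working session

There is one attempt and no reset: what is moved stays moved. The work goes in short steps, Python scripts to look and compute and a tool call to move; the robot and the scene stay as the last step left them, time stands still between calls to the robot, and variables do not carry over. Pictures are saved under pics/ and viewed, about 8 in all and at most 12, crops included, and the job is handed in when it is done.

Besides the shell and the picture viewer there is one more tool, called after "Emit:" as name(argument=value, ...) on one line, values as JSON. arm_command: Moves the arm, as the interface text tells. Its arguments: {"type":"object","properties":{"series":{"type":"array"},"newtons":{"type":"number"}},"required":["series"]}

```bash
mkdir -p pics; cat > h.py <<'E'
import numpy as np, cv2
from plant import manip
def cap(n,f=None):
    c=manip.capture(n)
    if f: cv2.imwrite('pics/'+f,c['image'][:,:,::-1])
    return c
def world(c):
    H,W=c['depth'].shape; f=H/2/np.tan(np.radians(c['fov_y'])/2)
    u,v=np.meshgrid(np.arange(W),np.arange(H))
    a=(u-c['cx'])/f; b=(v-c['cy'])/f; x,y=a.copy(),b.copy()
    for _ in range(15):
        s=1+c['k1']*(x*x+y*y); x=a/s; y=b/s
    d=c['depth']; P=np.stack([x*d,-y*d,-d],-1)
    return P@np.array(c['rotation']).T+np.array(c['position'])
E
python3 - <<'E'
from h import *
for n in('top','side'):
    c=cap(n,n+'1.png'); np.savez(n+'1.npz',W=world(c),I=c['image'],D=c['depth']); print(n,c['position'],c['fov_y'],c['k1'],np.round(c['rotation'],2).tolist())
print(manip.sense())
E
```

```text
Traceback (most recent call last):
  File "h.py", line 14, in world
    return P@np.array(c['rotation']).T+np.array(c['position'])
           ~^~~~~~~~~~~~~~~~~~~~~~~~~~
ValueError: matmul: Input operand 1 has a mismatch in its core dimension 0, with gufunc signature (n?,k),(k,m?)->(n?,m?) (size 4 is different from 3)
```

View pics/top1.png

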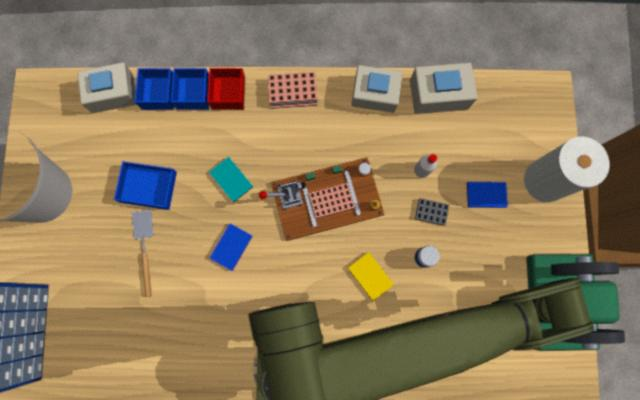

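The top view shows the jig at about (327,198). The pink panel is at (331,200), the green stops at about (310,176) and (337,170), the red knob at (263,195), and the weight and tin lie on the right side of the board. The camera rotation is a quaternion, so I'll fix the helper.

```bash
sed -i "s/np.array(c\['rotation'\]).T/R.from_quat(c['rotation']).as_matrix().T/; 1a from scipy.spatial.transform import Rotation as R" h.py
python3 - <<'E'
from h import *
for n in('top','side'):
    c=cap(n,n+'1.png'); np.savez(n+'1.npz',W=world(c),I=c['image'],D=c['depth']); print(n,c['position'],c['fov_y'],c['k1'])
    W=world(c); hsv=cv2.cvtColor(c['image'],cv2.COLOR_RGB2HSV)
    if n=='top':
        cv2.imwrite('pics/topcrop.png',cv2.resize(c['image'][140:260,250:400,::-1],None,fx=5,fy=5,interpolation=cv2.INTER_CUBIC))
        for p in [(263,195),(331,200),(310,176),(337,170),(365,169),(376,204),(280,180),(355,300-110)]: print(p,W[p[1],p[0]].round(4))
s=manip.sense(); print({k:np.round(v,3).tolist() for k,v in s.items()})
E
```

```text
top [ 0.22271827 -0.05966642  1.56767457] 44.62614190184779 -0.059441444773811525
(263, 195) [0.5179 0.0808 0.1362]
(331, 200) [ 0.525  -0.1279  0.0261]
(310, 176) [ 0.6002 -0.0599  0.0425]
(337, 170) [ 0.621  -0.147   0.0405]
(365, 169) [ 0.62   -0.2355  0.0591]
(376, 204) [ 0.5146 -0.2746  0.0147]
(280, 180) [0.5931 0.0381 0.0154]
(355, 190) [ 0.5592 -0.2061  0.0223]
side [0.24692817 1.00647911 0.92432787] 51.45047386337247 0.022063985152713236
{'time': 0.15, 'joint_pos': [-1.35, 0.124, 1.651, -0.0, 1.368, -0.083], 'qvel': [0.0, -0.002, -0.002, -0.001, 0.001, 0.0], 'joint_torque': [0.001, -41.819, -36.047, 0.078, 0.047, -0.0], 'tcp_pos': [0.194, -0.62, 0.404], 'ee_rot': [-0.107, 0.7, -0.698, 0.107], 'ft_force': [-0.624, 0.511, 0.892], 'wrist_torque': [-0.037, 0.006, 0.016], 'finger_gap': 0.095}
```

View pics/topcrop.png

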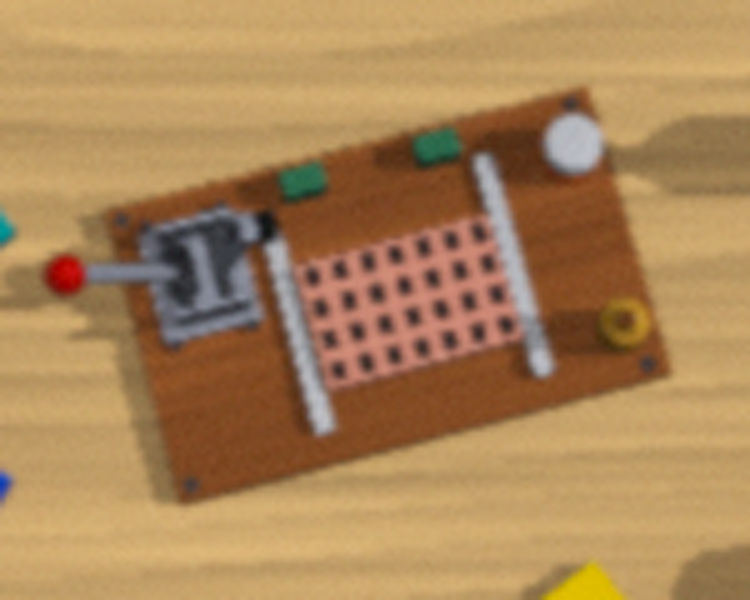

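View pics/side1.png

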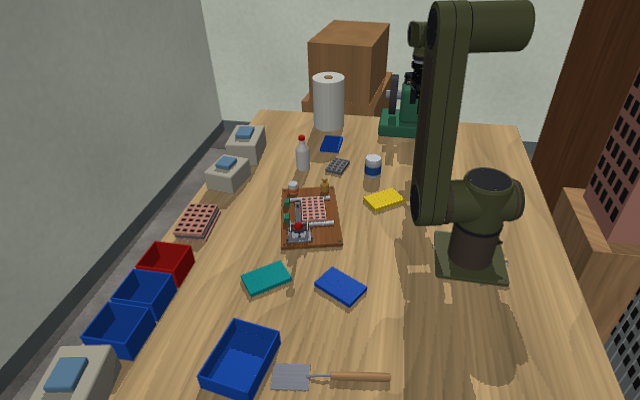

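Top crop: the jig is yawed about +14°, with the panel between the rails at crop (410,305), the stops at (303,182) and (437,146), and the knob at (66,274). The weight and tin are outside the far rail. Next I'll fit the poses.

```bash
cat > fit.py <<'E'
from h import *
def fit(c):
    W=world(c); hsv=cv2.cvtColor(c['image'],cv2.COLOR_RGB2HSV).astype(int); h,s,v=np.moveaxis(hsv,-1,0)
    near=np.hypot(W[...,0]-.55,W[...,1]+.09)<.24
    o={}
    m=near&(abs(W[...,2]-.015)<.006)&(c['image'][...,0].astype(int)<155)&(h<18)&(s>100)
    o['board']=cv2.minAreaRect((W[m][:,:2]*1000).astype(np.float32))
    pk=near&(abs(W[...,2]-.031)<.008)&(c['image'][...,0]>150)&(s>50)&((h<12)|(h>170))&(abs(c['image'][...,1].astype(int)-c['image'][...,2])<40)
    k=cv2.morphologyEx(pk.astype(np.uint8),cv2.MORPH_CLOSE,np.ones((5,5)));pk=k>0
    o['panel']=cv2.minAreaRect((W[pk][:,:2]*1000).astype(np.float32)); o['pn']=pk.sum()
    g=near&(h>60)&(h<95)&(s>80)&(W[...,2]>.03)
    n,l,st,ce=cv2.connectedComponentsWithStats(g.astype(np.uint8))
    o['green']=[(W[l==i].mean(0)*1000).round(1).tolist()+[int(st[i,4])] for i in range(1,n) if st[i,4]>8]
    r=near&((h<6)|(h>174))&(s>180)&(v>90)&(W[...,2]>.05)
    o['knob']=(W[r].mean(0)*1000).round(1),W[r][:,2].max(),r.sum()
    return o
if __name__=='__main__':
    for n in ('top','side'): print(n); [print(k,v) for k,v in fit(cap(n)).items()]
E
python3 fit.py
```

```text
top
board ((527.6533813476562, -91.15484619140625), (200.9605255126953, 380.887451171875), 14.972065925598145)
panel ((401.43133544921875, -128.90093994140625), (356.1995849609375, 141.59451293945312), 0.501873791217804)
pn 1036
green [[624.5, -146.0, 39.7, 43], [601.2, -59.9, 40.1, 43]]
knob (array([519.4,  81.6, 134.4]), np.float64(0.1435849723594227), np.int64(43))
side
board ((531.403076171875, -115.69966125488281), (199.67225646972656, 340.2624816894531), 15.114616394042969)
panel ((375.42047119140625, 399.45721435546875), (83.01676177978516, 1238.611328125), 15.465812683105469)
pn 536
green [[622.5, -141.4, 37.5, 25], [599.5, -54.8, 36.7, 31]]
knob (array([517.7,  90.7, 127.5]), np.float64(0.13680187305389457), np.int64(49))
```

```bash
cat > st.py <<'E'
from h import *
O=np.array([562.7,-116.5,0]); J=R.from_euler('z',15.1,degrees=True)
def st():
    s=manip.sense(); q=R.from_quat(s['ee_rot']); t=np.array(s['tcp_pos'])*1000
    tip=t+q.apply([0,190,0]); M=q.as_matrix()
    print('t',round(float(s['time']),2),'tcp',t.round(1),'tip jig',J.inv().apply(tip-O).round(1),'F',np.round(s['ft_force'],1),'gap',s['finger_gap'])
    z=J.inv().apply(M[:,2]); 
    print('tool y',M[:,1].round(3),'tool z yaw in jig',np.degrees(np.arctan2(z[1],z[0])).round(1),'j',np.round(s['joint_pos'],2))
if __name__=='__main__': st()
E
python3 - <<'E'
from st import *
st()
c=cap('top'); W=world(c)
for p in [(302,327),(340,287)]: pass
for a in [(410,305),(316,325),(505,285),(400,250),(425,365),(322,430),(543,372),(625,320),(572,143)]:
    u,v=250+a[0]/5,140+a[1]/5; w=W[int(round(v)),int(round(u))]*1000; print(a,J.inv().apply(w-O).round(0))
for p in [(432,160),(428,257)]: print(p,(W[p[1],p[0]]*1000).round())
E
```

```text
t 0.25 tcp [ 194.4 -620.1  404.1] tip jig [-486.8 -390.1  214.1] F [0.5 0.  0.6] gap 0.09485471089721646
tool y [-0.     0.001 -1.   ] tool z yaw in jig -87.7 j [-1.35  0.12  1.65 -0.    1.37 -0.08]
(410, 305) [-43.  -3.  27.]
(316, 325) [-42.  60.  35.]
(505, 285) [-46. -66.  25.]
(400, 250) [-8. -6. 35.]
(425, 365) [-82.  -3.  17.]
(322, 430) [-107.   74.   29.]
(543, 372) [-106.  -76.   25.]
(625, 320) [ -87. -137.   13.]
(572, 143) [  25. -127.   59.]
(432, 160) [ 624. -428.  154.]
(428, 257) [ 338. -422.   80.]
```

Emit:
arm_command(series=[[[16,30,0,0,0,6,0],[16,30,0,0,0,6,0],[16,30,0,0,0,6,0],[16,30,0,0,0,6,0],[16,30,0,0,0,6,0],[16,30,0,0,0,6,0],[16,30,0,0,0,6,0],[16,30,0,0,0,6,0]]], newtons=20)

```text
time: 0.97
tcp_pos: [0.3221, -0.3748, 0.4024]
ee_rot: [0.391, -0.59, 0.59, -0.39]
ft_force: [0.6, 0.3, 0.6]
finger_gap: 0.0472
```

```bash
python3 st.py
```

```text
t 0.97 tcp [ 322.1 -374.8  402.4] tip jig [-299.7 -186.8  212.4] F [0.6 0.3 0.6] gap 0.047156263155960554
tool y [-0.001 -0.001 -1.   ] tool z yaw in jig -38.1 j [-0.97 -0.23  1.99 -0.    1.38 -0.57]
```

Emit:
arm_command(series=[[[16,28,0,0,0,5,0],[16,28,0,0,0,5,0],[16,28,0,0,0,5,0],[16,28,0,0,0,5,0],[16,28,0,0,0,5,0],[16,28,0,0,0,5,0],[16,28,0,0,0,4,0],[16,28,0,0,0,4,0]]])

```text
time: 1.63
tcp_pos: [0.4529, -0.1375, 0.4039]
ee_rot: [-0.568, 0.419, -0.423, 0.569]
ft_force: [1.0, -0.4, -0.4]
finger_gap: 0.0007
```

```bash
python3 st.py
```

```text
t 1.63 tcp [ 452.9 -137.5  403.9] tip jig [-110.6    7.6  213.9] F [ 1.  -0.4 -0.4] gap 0.0006530395498996175
tool y [ 0.005 -0.003 -1.   ] tool z yaw in jig 1.9 j [-0.41 -0.28  2.03 -0.    1.38 -0.7 ]
```

Emit:
arm_command(series=[[[-2,-4,-20,0,0,-1,0],[-2,-4,-28,0,0,-1,0],[0,0,-28,0,0,0,0],[0,0,-28,0,0,0,0],[0,0,-28,0,0,0,0],[0,0,-24,0,0,0,0],[0,0,-10,0,0,0,0],[0,0,0,0,0,0,0]]])

```text
time: 2.3
tcp_pos: [0.4512, -0.1374, 0.2366]
ee_rot: [-0.562, 0.42, -0.432, 0.566]
ft_force: [-0.3, 0.3, 0.5]
finger_gap: 0.0005
```

```bash
python3 - <<'E'
from st import *
st()
t=cap('top')['image']; s=cap('side')['image']
a=cv2.resize(t[140:260,250:400],(750,600)[:2],interpolation=cv2.INTER_CUBIC)[:, :]
b=cv2.resize(s[170:260,260:360],None,fx=6,fy=6,interpolation=cv2.INTER_CUBIC)
a=cv2.resize(a,(400,320)); b=cv2.resize(b,(356,320))
cv2.imwrite('pics/p3.png',np.hstack([a,b])[:,:,::-1])
E
```

```text
t 2.3 tcp [ 451.2 -137.4  236.6] tip jig [-110.2    7.    46.6] F [-0.3  0.3  0.5] gap 0.0005264267787874932
tool y [ 0.017 -0.005 -1.   ] tool z yaw in jig 0.8 j [-0.41 -0.11  2.19  0.    1.05 -0.69]
```

View pics/p3.png

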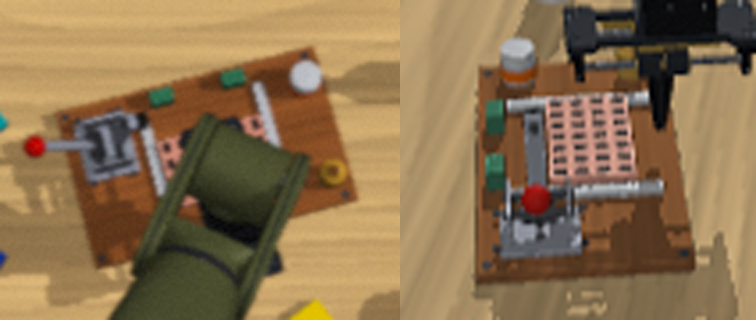

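The finger is between the rails, in front of the near edge of the panel (side panel at (660,100)), and everything is clear. I'll lower it and centre it.

Emit:
arm_command(series=[[[-1,-4,-8,0,1,-1,0],[-1,-4,-8,0,0,0,0],[-1,-2,-6,0,0,0,0],[0,0,-4,0,0,0,0],[0,0,-2,0,0,0,0],[0,0,0,0,0,0,0],[0,0,0,0,0,0,0],[0,0,0,0,0,0,0]]])

```text
time: 3.07
tcp_pos: [0.452, -0.1509, 0.2156]
ee_rot: [0.561, -0.425, 0.438, -0.559]
ft_force: [0.4, -0.3, 0.3]
finger_gap: 0.0001
```

```bash
python3 st.py
```

```text
t 3.07 tcp [ 452.  -150.9  215.6] tip jig [-114.    -7.4   25.7] F [ 0.4 -0.3  0.3] gap 6.502974971111397e-05
tool y [ 0.014 -0.013 -1.   ] tool z yaw in jig -0.4 j [-0.43 -0.06  2.18 -0.01  1.   -0.69]
```

Emit:
arm_command(series=[[[0,2,-2,0.8,0.8,0,0],[0,2,-2,0,0,0,0],[0,0,-1,0,0,0,0],[0,0,0,0,0,0,0],[4,1,0,0,0,0,0],[4,1,0,0,0,0,0],[0,0,0,0,0,0,0],[0,0,0,0,0,0,0]]])

```text
time: 3.73
tcp_pos: [0.4612, -0.144, 0.2108]
ee_rot: [-0.56, 0.432, -0.431, 0.561]
ft_force: [-0.5, -0.3, 0.6]
finger_gap: 0.0005
```

```bash
python3 st.py
```

```text
t 3.73 tcp [ 461.2 -144.   210.8] tip jig [-105.1    0.3   20.8] F [-0.5 -0.3  0.6] gap 0.00048663344626761427
tool y [-0.     0.002 -1.   ] tool z yaw in jig -0.3 j [-0.41 -0.04  2.17  0.    1.01 -0.67]
```

Emit:
arm_command(series=[[[4.8,1.3,0,0,0,0,0],[4.8,1.3,0,0,0,0,0],[4.8,1.3,0,0,0,0,0],[4.8,1.3,0,0,0,0,0],[4.8,1.3,0,0,0,0,0],[4.8,1.3,0,0,0,0,0],[4.8,1.3,0,0,0,0,0],[4.8,1.3,0,0,0,0,0]]])

```text
time: 4.4
tcp_pos: [0.5027, -0.1327, 0.2108]
ee_rot: [0.56, -0.433, 0.43, -0.56]
ft_force: [-0.1, -0.6, 1.2]
finger_gap: 0.0005
```

```bash
python3 st.py
```

```text
t 4.4 tcp [ 502.7 -132.7  210.8] tip jig [-62.8   0.5  20.8] F [-0.1 -0.6  1.2] gap 0.00045148257637444227
tool y [-0.004  0.002 -1.   ] tool z yaw in jig -0.3 j [-0.36  0.05  2.09  0.    1.01 -0.62]
```

Emit:
arm_command(series=[[[2,0.5,0,0,0,0,0],[2,0.5,0,0,0,0,0],[2,0.5,0,0,0,0,0],[1.5,0.4,0,0,0,0,0],[1.5,0.4,0,0,0,0,0],[1.5,0.4,0,0,0,0,0],[1,0.3,0,0,0,0,0],[1,0.3,0,0,0,0,0]]])

```text
time: 5.07
tcp_pos: [0.5171, -0.129, 0.2107]
ee_rot: [0.561, -0.433, 0.43, -0.56]
ft_force: [-2.5, -1.4, 1.5]
finger_gap: 0.0004
```

```bash
python3 st.py
```

```text
t 5.07 tcp [ 517.1 -129.   210.7] tip jig [-48.1   0.4  20.7] F [-2.5 -1.4  1.5] gap 0.00040394273570961293
tool y [-0.005  0.002 -1.   ] tool z yaw in jig -0.3 j [-0.35  0.07  2.06 -0.    1.02 -0.6 ]
```

Emit:
arm_command(series=[[[1,0.3,0,0,0,0,0],[1,0.3,0,0,0,0,0],[1,0.3,0,0,0,0,0],[1,0.3,0,0,0,0,0],[1,0.3,0,0,0,0,0],[1,0.3,0,0,0,0,0],[1,0.3,0,0,0,0,0],[1,0.3,0,0,0,0,0]]])

```text
time: 5.73
tcp_pos: [0.5214, -0.1283, 0.2107]
ee_rot: [0.567, -0.438, 0.424, -0.554]
ft_force: [-6.1, -3.1, 5.1]
finger_gap: 0.0011
```

```bash
python3 - <<'E'
from st import *
st()
s=cap('side')['image']
cv2.imwrite('pics/p4.png',cv2.resize(s[170:260,260:360],None,fx=6,fy=6,interpolation=cv2.INTER_CUBIC)[:,:,::-1])
E
```

```text
t 5.73 tcp [ 521.4 -128.3  210.7] tip jig [-48.1   0.2  20.8] F [-6.1 -3.1  5.1] gap 0.0010732420152569054
tool y [-0.027 -0.002 -1.   ] tool z yaw in jig -0.2 j [-0.34  0.09  2.04 -0.01  1.04 -0.59]
```

View pics/p4.png

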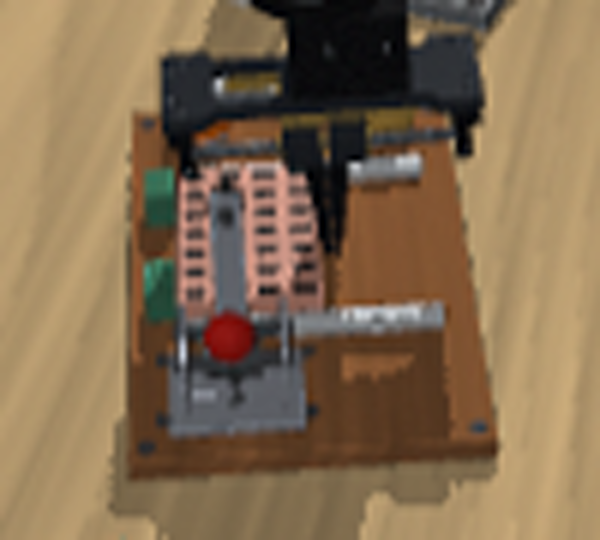

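The tip stopped at jig x −48 on two readings while the force rose. The image shows the panel's far edge against both green stops (crop (160,195) and (160,290)). I'll back off now and then rise.

Emit:
arm_command(series=[[[-4,-1,0,0,-0.7,0,0],[-6,-1.6,0,0,-0.7,0,0],[-8,-2,0,0,0,0,0],[-8,-2,2,0,0,0,0],[-4,-1,20,0,0,0,0],[0,0,30,0,0,0,0],[0,0,36,0,0,0,0],[0,0,36,0,0,0,0]]])

```text
time: 6.45
tcp_pos: [0.4821, -0.1349, 0.3274]
ee_rot: [0.562, -0.437, 0.425, -0.559]
ft_force: [0.6, -0.2, -0.0]
finger_gap: 0.0003
```

```bash
python3 st.py
```

```text
t 6.45 tcp [ 482.1 -134.9  327.4] tip jig [-85.2   5.3 137.5] F [ 0.6 -0.2 -0. ] gap 0.00034457534431284886
tool y [-0.016  0.007 -1.   ] tool z yaw in jig -0.3 j [-0.38 -0.15  2.05  0.    1.25 -0.64]
```

Emit:
arm_command(series=[[[0,0,25,-0.4,-0.9,0,0],[2,15,25,0,0,0,0],[4,35,0,0,0,0,0],[4,35,0,0,0,0,0],[4,35,0,0,0,0,0],[4,35,0,0,0,0,0],[4,35,0,0,0,0,0],[4,35,0,0,0,0,0]]])

```text
time: 7.12
tcp_pos: [0.5033, 0.0911, 0.3946]
ee_rot: [-0.552, 0.426, -0.445, 0.561]
ft_force: [0.8, 1.2, 0.4]
finger_gap: 0.0007
```

```bash
python3 - <<'E'
from st import *
st()
c=cap('top'); W=world(c)
from fit import fit
o=fit(c); print(o['panel'],o['pn'],o['green'],o['knob'])
cv2.imwrite('pics/p5.png',cv2.resize(c['image'][140:260,250:400,::-1],None,fx=5,fy=5,interpolation=cv2.INTER_CUBIC))
E
```

```text
t 7.12 tcp [503.3  91.1 394.6] tip jig [  1.7 213.2 204.7] F [0.8 1.2 0.4] gap 0.0006739681554390913
tool y [ 0.029 -0.007 -1.   ] tool z yaw in jig -1.2 j [ 0.08 -0.19  1.97 -0.01  1.33 -0.17]fit.py:15: RuntimeWarning: Mean of empty slice.
  o['knob']=(W[r].mean(0)*1000).round(1),W[r][:,2].max(),r.sum()
  ret = um.true_divide(
Traceback (most recent call last):
  File "fit.py", line 15, in fit
    o['knob']=(W[r].mean(0)*1000).round(1),W[r][:,2].max(),r.sum()
                                           ~~~~~~~~~~~~~^^
ValueError: zero-size array to reduction operation maximum which has no identity
```

```bash
python3 - <<'E'
from st import *
c=cap('top')
cv2.imwrite('pics/p5.png',cv2.resize(c['image'][140:260,250:400,::-1],None,fx=5,fy=5,interpolation=cv2.INTER_CUBIC))
E
```

```text
(no output)
```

View pics/p5.png

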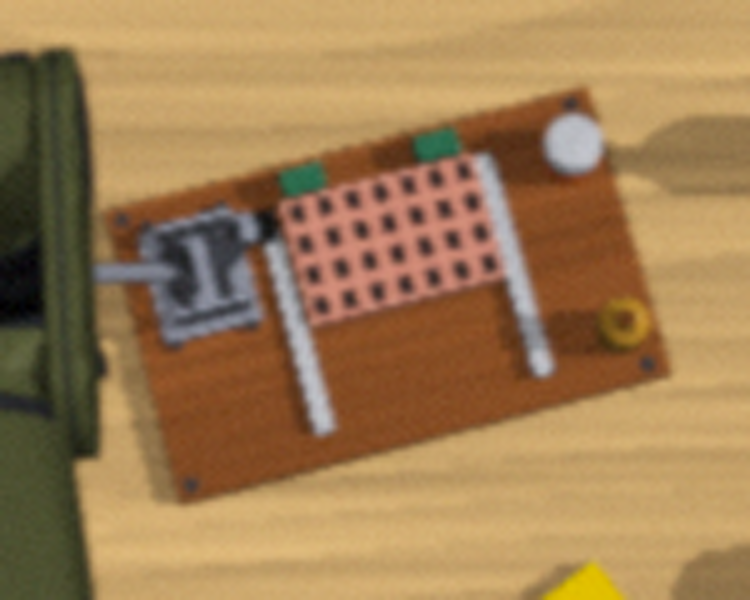

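Emit:
arm_command(series=[[[4,20,-5,0,1.6,0.6,0],[4,15,-5,0,0,0.6,0],[2,8,0,0,0,0,0],[0,0,0,0,0,0,0],[0,0,0,0,0,0,0],[0,0,0,0,0,0,0],[0,0,0,0,0,0,0],[0,0,0,0,0,0,0]]])

```text
time: 7.88
tcp_pos: [0.5112, 0.1332, 0.3848]
ee_rot: [0.564, -0.426, 0.43, -0.561]
ft_force: [-0.6, 0.0, -0.8]
finger_gap: 0.0007
```

```bash
python3 st.py
```

```text
t 7.88 tcp [511.2 133.2 384.8] tip jig [ 15.2 253.1 194.8] F [-0.6  0.  -0.8] gap 0.0007214172391420573
tool y [ 0.001 -0.007 -1.   ] tool z yaw in jig 0.3 j [ 0.15 -0.13  1.94 -0.01  1.33 -0.11]
```

The panel's far edge meets both green stops (crop (303,190) and (440,160)), and the weight and tin haven't moved. I'll lower the finger behind the knob.

Emit:
arm_command(series=[[[-2,0,-15,0,0,0,0],[-2,0,-20,0,0,0,0],[-1,0,-20,0,0,0,0],[0,0,-15,0,0,0,0],[0,0,-8,0,0,0,0],[0,0,-4,0,0,0,0],[0,0,0,0,0,0,0],[0,0,0,0,0,0,0]]])

```text
time: 8.55
tcp_pos: [0.5067, 0.129, 0.304]
ee_rot: [-0.561, 0.426, -0.434, 0.561]
ft_force: [-0.2, 0.2, -0.7]
finger_gap: 0.0003
```

```bash
python3 - <<'E'
from st import *
st()
s=cap('side')['image']
cv2.imwrite('pics/p6.png',cv2.resize(s[150:270,240:380],None,fx=5,fy=5,interpolation=cv2.INTER_CUBIC)[:,:,::-1])
E
```

```text
t 8.55 tcp [506.7 129.  304. ] tip jig [ 11.3 249.9 114. ] F [-0.2  0.2 -0.7] gap 0.0003249236832671774
tool y [ 0.01  -0.007 -1.   ] tool z yaw in jig -0.0 j [ 0.15 -0.07  2.03 -0.01  1.18 -0.11]
```

View pics/p6.png

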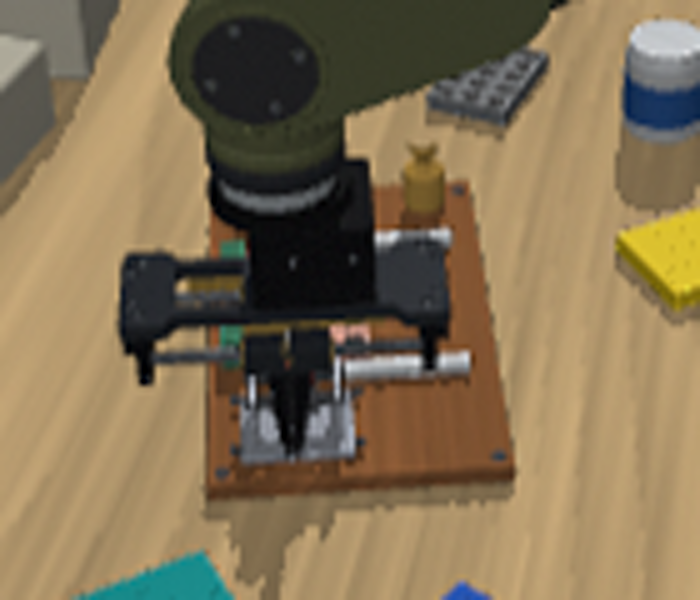

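The closed finger stands on the +y side, in line with the knob it hides (crop (293,430)), and the rest is undisturbed. I'll push now, rising with the knob's arc.

Emit:
arm_command(series=[[[1,-5.3,0,0,0,0,0],[1,-5.3,0,0,0,0,0],[1.4,-5.2,1,0,0,0,0],[1.4,-5.2,1,0,0,0,0],[1.4,-5.2,2,0,0,0,0],[1.4,-5.2,3,0,0,0,0],[1.4,-5.2,3,0,0,0,0],[1.4,-5.2,3,0,0,0,0]]])

```text
time: 9.27
tcp_pos: [0.5185, 0.0864, 0.3232]
ee_rot: [-0.556, 0.428, -0.433, 0.565]
ft_force: [-1.7, 5.0, -0.1]
finger_gap: 0.0004
```

```bash
python3 st.py
```

```text
t 9.27 tcp [518.5  86.4 323.2] tip jig [ 12.8 208.  133.2] F [-1.7  5.  -0.1] gap 0.000386964851698137
tool y [ 0.012  0.007 -1.   ] tool z yaw in jig -0.1 j [ 0.06 -0.09  2.01  0.01  1.21 -0.2 ]
```

Emit:
arm_command(series=[[[0.8,-6,1,0,0,0,0],[0.8,-6,1.5,0,0,0,0],[1.2,-6,1.5,0,0,0,0],[1.2,-6,1,0,0,0,0],[1.4,-6,0.5,0,0,0,0],[1.5,-6,0,0,0,0,0],[1.5,-6,0,0,0,0,0],[1.5,-6,0,0,0,0,0]]])

```text
time: 9.93
tcp_pos: [0.5299, 0.0371, 0.3356]
ee_rot: [-0.551, 0.431, -0.431, 0.571]
ft_force: [-0.0, -0.2, -0.6]
finger_gap: 0.0005
```

```bash
python3 st.py
```

```text
t 9.93 tcp [529.9  37.1 335.6] tip jig [ 12.6 160.1 145.7] F [-0.  -0.2 -0.6] gap 0.0005385579278246762
tool y [ 0.017  0.022 -1.   ] tool z yaw in jig -0.2 j [-0.04 -0.09  1.99  0.02  1.23 -0.3 ]
```

```bash
python3 - <<'E'
from st import *
a=cap('side')['image']; b=cap('top')['image']
a=cv2.resize(a[150:270,240:380],(440,377),interpolation=cv2.INTER_CUBIC); b=cv2.resize(b[140:260,250:350],(314,377),interpolation=cv2.INTER_CUBIC)
cv2.imwrite('pics/p7.png',np.hstack([a,b])[:,:,::-1])
E
```

```text
(no output)
```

View pics/p7.png

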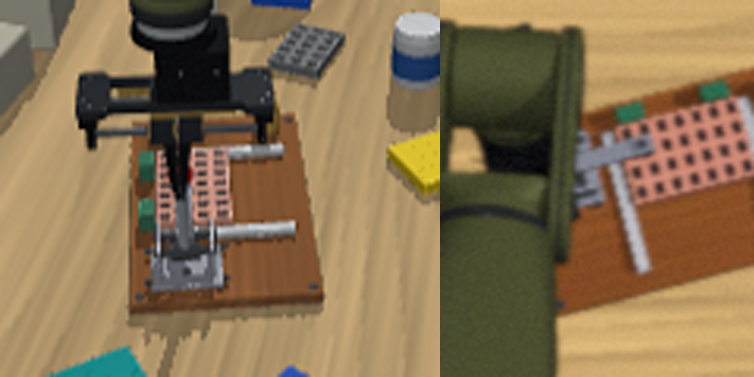

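The clamp arm is now down across the panel (right view (640,148)) and the lever has left the finger, so it snapped over. I'll withdraw to +y and up.

Emit:
arm_command(series=[[[-3,10,0,-1,0.8,0,0],[-4,15,4,0,0,0,0],[-5,20,20,0,0,0,0],[-5,20,30,0,0,0,0],[-5,20,30,0,0,0,0],[-5,25,30,0,0,0,0],[-5,25,20,0,0,0,0],[-5,25,0,0,0,0,0]]])

```text
time: 10.7
tcp_pos: [0.4902, 0.1959, 0.4688]
ee_rot: [0.56, -0.437, 0.433, -0.556]
ft_force: [0.6, 0.3, 1.0]
finger_gap: 0.0005
```

Emit:
arm_command(series=[[[-15,25,0,0,0,0,0],[-15,25,0,0,0,0,0],[-15,20,0,0,0,0,0],[-10,10,0,0,0,0,0],[0,0,0,0,0,0,0],[0,0,0,0,0,0,0],[0,0,0,0,0,0,0],[0,0,0,0,0,0,0]]])

```text
time: 11.37
tcp_pos: [0.4327, 0.2817, 0.4704]
ee_rot: [0.56, -0.433, 0.434, -0.557]
ft_force: [-0.1, 0.4, 0.2]
finger_gap: 0.0007
```

```bash
python3 - <<'E'
from st import *
st()
ca=cap('side'); cb=cap('top'); a=ca['image']; b=cb['image']
for c in (ca,cb):
    W=world(c)*1000; hsv=cv2.cvtColor(c['image'],cv2.COLOR_RGB2HSV).astype(int); h,s,v=np.moveaxis(hsv,-1,0)
    r=(np.hypot(W[...,0]-550,W[...,1]+20)<150)&((h<6)|(h>174))&(s>180)&(v>90)&(W[...,2]>90)
    print('knob jig',r.sum(),J.inv().apply(W[r].mean(0)-O).round(1) if r.any() else None)
a=cv2.resize(a[150:270,240:380],(400,343),interpolation=cv2.INTER_CUBIC); b=cv2.resize(b[140:260,260:400],(400,343),interpolation=cv2.INTER_CUBIC)
cv2.imwrite('pics/p8.png',np.hstack([a,b])[:,:,::-1])
E
```

```text
t 11.37 tcp [432.7 281.7 470.4] tip jig [-22.2 417.8 280.4] F [-0.1  0.4  0.2] gap 0.0006653838976164578
tool y [-0.002 -0.003 -1.   ] tool z yaw in jig -0.7 j [ 0.47 -0.21  1.86 -0.    1.49  0.22]
knob jig 13 [ 14.  127.5 148.7]
knob jig 43 [ 11.  115.2 159.5]
```

View pics/p8.png

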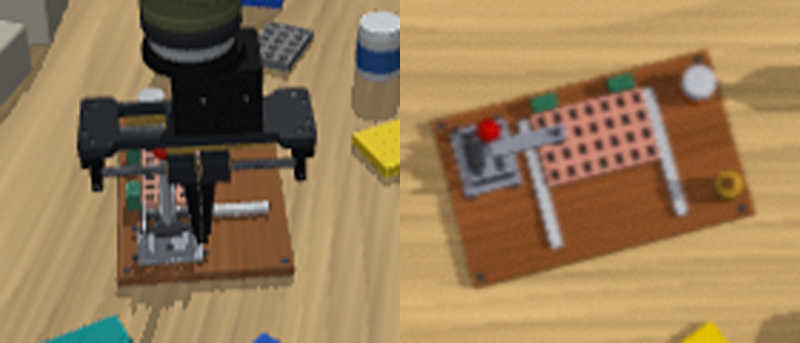

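The knob measures jig y of about 115 (117 expected at lock). The foot is on the panel, the panel is against both stops (right view (545,103) and (622,83)), and the bystanders are in place. I'll hand in.

```bash
python3 -c "
from plant import manip
print(manip.close_job())"
```

```text
the job is handed in; nothing more can be done
None
```

I pushed the pink panel home against both green stops, then pushed the clamp lever over its dead point until it snapped into lock. The job is handed in, at about 11.5 s of the 48 s allowed.

- **Panel:** I pushed its near edge with the closed fingertips until the tip stopped moving at jig x −48 mm and the force rose to about 7 N. The top pictures, taken before and after clamping, show its far edge against both stops. The automatic fit of the panel's outline failed, so this rests on the pictures and the force reading.
- **Clamp:** The last top picture puts the knob at jig y 115 mm, against 117 mm expected when locked. The clamp arm is down with its foot on the panel. The side camera read y 127 mm, but the arm hid most of the knob there and only 13 pixels counted.
- **Surroundings:** The weight and the small tin look unmoved in the top views. I did not measure the other bystanders at the end. The arm finished well clear, with near-zero force at the wrist.

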